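# Pin an ink roller into its stand and lock the pin with an R-clip

## Task

Lock the ink roller into its bench stand: push the steel pin all the way in until its head is against the stand, then take the R-clip (wire loop with one straight and one bent leg) from the wooden block and put its straight leg down through the cross-hole near the pin's far end, bent leg outside the pin. Press the clip down until the bent leg has ridden over the pin and snapped in and the loop sits fully home on the pin, then let go. Leave the flat cotter in the block and do not disturb the other things on the bench.

Things in the scene. Friction and masses are not known exactly. Their poses are not given: they have to be found in the camera images.
- stand: Fixed roller stand: steel clevis, two cheeks (outer faces 42 mm apart, 50 mm wide, tops at 90 mm) round the roller's end lug. The black roller (70 mm thick, top at 105 mm) lies along this frame's +y, 50 to 254 mm out, end spigot to 284 mm, in a wooden cradle (posts to 73 mm). Origin on the bench under the clevis's centre; +x is the way the pin is pushed in, z up.
- pin (a joint): Travel of the pin into the stand in m, along the stand's +x: 0 fully drawn out, 0.060 fully home (head against the cheek). Starts between 0 and 0.012, slides stiffly (about 4 N friction) and stays where it is left.
- pin_head (a point): Centre of the outer (pushed) face of the pin's round head: 40 mm in diameter, 12 mm thick, on the pin's axis 70 mm above the bench; axes as the stand's. The fully home face is 33 mm on the -x side of the stand's origin.
- pin_hole (a point): Centre of the vertical cross-hole, on the axis of the 24 mm thick pin, 70 mm up; axes as the stand's (x to the pin's free end). Hole 6.5 mm wide across the pin, 8 mm along it, mouth flared to about 14 mm, 12 mm above this point. It is 75 mm from pin_head and 18 mm from the pin's end; hidden in the stand at first; with the pin home, 42 mm on the +x side of the stand's origin, 21 mm clear of the cheek.
- clip: R-clip, loose, about 50 g, 5 mm steel wire, standing legs down in one of the block's two holes (which one varies). Flat in its own y-z plane, z up to the loop. Straight leg along z at y = 0; bent leg at +y. Origin: the point of the straight leg that is at the cross-hole's centre when the clip is home. In the hole, the bent leg may be on either side of the pin.
- clip_loop (a point): Centre of the clip's black dipped loop (grip and pressing place): ring 33 mm over all in the clip's y-z plane, 9 mm thick along the clip's x, at y = 6 mm, z = 28 mm in the clip's frame; its top is 44.5 mm above the clip's origin, its underside 11.5 mm above it. Fully home it rests on the pin, the origin 0 to 4 mm below the hole's centre.
- clip_tip (a point): Lower end of the clip's straight leg, 50.5 mm below the clip's origin; axes as the clip's.
- clip_leg (a joint): How far the bent leg is sprung open, rad: 0 relaxed, about 0.1 when spread over the pin, relaxed again when snapped home. Its centre line goes out to y 17.3 mm, in to y 9 at z -15, flares to y 17.5 at its tip, z -26 (clip frame). It first rests on the pin with the clip's origin 25 mm above the hole's centre (the clip then stands by itself); 3 to 10 N over the next 16 mm, then it snaps in.
- caddy: Fixed wooden block 60 x 150 x 40 mm with two 6.5 mm holes, 22 mm deep, 75 mm apart along its y (at y -46.5 and 28.5 mm): the R-clip's straight leg stands in one, the flat cotter's prong in the other, both with their planes along the block's y. Origin at the centre of its underside.
- cotter: Flat steel cotter: a solid blade 22 x 5 mm with a short prong and the same black loop as the clip, in the block's other hole; stays there. Its origin and axes lie as the clip's.
- ink_tin: Steel ink tin 84 mm across, 60 mm high; origin under its centre. Leave it.
- small_tin: Steel ink tin 60 mm across, 45 mm high; origin under its centre. Leave it.
- ink_knife: Ink spatula lying on the bench, handle to its -x; origin under it. Leave it.
- glass_jar: Lidded glass jar 60 mm across, 90 mm high; origin under its centre. Leave it.
- wood_wedge: Wood block 40 x 90 x 30 mm; origin under its centre. Leave it.
- brass_weight: Brass cylinder 44 mm across, 40 mm high; origin under its centre. Leave it.
Things that resemble listed ones, but are neither listed nor needed, are in the scene too. Leave any red look-alike of the clip alone.

How it is judged:
By the outcome, as a careful person would: the job done as asked, in the order asked, and still so for the second after the job is handed in, with the robot touching nothing.
It also fails if it takes over 64 s, if anything falls off the work surface, if the arm or the gripper's body presses on something with over 40 N, if the wrist force passes 120 N, or if a joint passes its speed limit or range.

## Robot

A 6-joint arm with a two-finger parallel gripper is mounted at the origin on the work surface. World frame = base frame: x ahead of the robot, y to its left, z up, the work surface at z = 0. Lengths are in m, angles in rad, forces in N, time in s.
With the tool pointing down it reaches from about 0.25 to 0.725 m from the base axis. Payload 4 kg.
Tool frame: the origin (TCP) lies midway between the tips of the shut fingers; the grasp point (between the pads) lies 19 mm behind it; y points along the fingers, z is the direction in which the jaws open and shut, and the axes are right-handed (so a half turn about y gives the same grasp; the last joint's range is limited). The gripper opens to 85 mm and grips with 20 to 120 N. Pads are 22 mm wide; open, the fingers measure 114 mm over their backs; the gripper's body (76 mm by 85 mm) begins 54 mm behind the grasp point. The pads swing forward as they close: fully open they stand 13 mm farther back than shut.
Start: joints at [-1.266, 0.241, 0.005, 1.335, 0, 1.571], TCP at [0.15, -0.477, 0.231] pointing down, gripper open.
Joint ranges: [-2.72, 2.72], [-1.05, 1.87], [-1.09, 1.28], [-1.99, 2.15], [-1.42, 1.44], [-3.14, 3.14]. Speed limits (rad/s): [2.79, 2.79, 3.14, 3.14, 3.14, 3.14].

## Interface

Orientations are given as a unit quaternion [x, y, z, w].
In Python, from workcell import bot gives the robot as it stands. The module is installed in compiled form; this text tells all that it offers.
- The arm moves only by the shell command python3 -m handwheel 'ROWS' [OPENING]. ROWS is JSON, a list of rows, each a list of 6 numbers: the shift along the tool's x, y, z in units of 25 mm (1.0 is 25 mm), then the turn, a rotation vector about the tool's x, y, z in units of 10 degrees (1.0 is 10 degrees). A call has exactly 5 rows; each row is the pose to reach, as a shift and turn from the pose commanded when the call began, along the tool's axes at that moment; what a row does not reach only later rows make up. A row lasts 1/8 s, in which the tool goes at most 62.5 mm and 10.7 degrees, less where a joint would pass 70% of its speed; a pose out of reach is approached as far as the arm can. A call with a gripper value outside its range is refused whole. OPENING is the gripper command: -1 is shut, 1 is fully open, values between are in proportion, set as the call begins (- or left out, the last holds). The fingers move at their own pace and stop on an object; the grip force is fixed at half the most. Time passes only in rows, so rows that repeat a pose let the fingers close, or fill a call up. It gives the time, the measured TCP pose, the force and the opening at its end, in the units of the state.
- bot.get_obs(): the state, without advancing time (a new reading comes with each control period).
- bot.camera(name): name is "scene" or "top"; returns a dict with "color" (480x640x3 uint8, red, green, blue), "fx", "fy", "cx", "cy" (pixels), "rvec" (rotation vector, rad) and "tvec" (3), from world to camera coordinates, as OpenCV has them. Camera axes: x right, y down, z forward; pixel columns grow to the right and rows downward; lengths in m; the calibration is good to about 2 mm. A picture is of the moment at which its call begins. There is no depth.
- bot.job_done(): hands the job in, once; it reports no verdict.
The state is a dict: "clock": time; "joint_pos": joint angles; "joint_vel": joint speeds; "tau": joint torques, N m; "eef_pos": TCP position; "tool_rot": TCP orientation; "ft_force": force on the tool from outside, world axes, zero at the start; "ft_torque": the same for the moment, N m; "grip_width": finger opening in m.
Only numpy, scipy, OpenCV 4.12 (cv2) and the standard library are available. Lean on these libraries where they do the work, as an engineer would, in place of code of your own. Each camera call takes 0.05 s, during which the arm holds its last target.

## Working session

There is one attempt and no reset: what is moved stays moved. The work goes in short steps, Python scripts to look and compute and a shell command to move; the robot and the scene stay as the last step left them, time stands still between calls to the robot, and variables do not carry over. Pictures are saved under pics/ and viewed, and the job is handed in when it is done.

```bash
mkdir -p pics; cat > h.py <<'E'
import numpy as np,cv2
from workcell import bot
def snap(n,name):
    c=bot.camera(n); cv2.imwrite(name,c["color"][:,:,::-1]); np.savez('cal_%s.npz'%n,**c); return c
def load(n): return np.load('cal_%s.npz'%n)
def ray(c,u,v):
    R,_=cv2.Rodrigues(np.array(c["rvec"],float)); t=np.array(c["tvec"],float).ravel()
    d=R.T@np.array([(u-c["cx"])/c["fx"],(v-c["cy"])/c["fy"],1.]); return -R.T@t,d
def atz(c,u,v,z):
    o,d=ray(c,u,v); return o+d*(z-o[2])/d[2]
def proj(c,P):
    K=np.array([[c["fx"],0,c["cx"]],[0,c["fy"],c["cy"]],[0,0,1.]])
    p,_=cv2.projectPoints(np.array(P,float).reshape(-1,1,3),np.array(c["rvec"],float),np.array(c["tvec"],float),K,None); return p.reshape(-1,2)
def tri(u1,u2,ca='scene',cb='top'):
    o1,d1=ray(load(ca),*u1);o2,d2=ray(load(cb),*u2)
    A=np.stack([d1,-d2],1);s=np.linalg.lstsq(A,o2-o1,rcond=None)[0]
    a,b=o1+s[0]*d1,o2+s[1]*d2; return (a+b)/2,np.linalg.norm(a-b)
def crop(src,dst,x,y,w,h,k):
    im=cv2.imread(src)[y:y+h,x:x+w]; cv2.imwrite(dst,cv2.resize(im,None,fx=k,fy=k,interpolation=cv2.INTER_CUBIC))
E
python3 - <<'E'
from h import *
for n in("scene","top"):
    c=snap(n,f"pics/{n}0.png");R,_=cv2.Rodrigues(np.array(c["rvec"]));print(n,c["fx"],-R.T@np.array(c["tvec"]).ravel(),R[2])
print(bot.get_obs())
E
```

```text
scene 609.0971475805918 [ 1.54210904 -0.46210307  0.76996948] [-0.7747476   0.2769094  -0.56840772]
top 544.3673778632532 [ 0.44511825 -0.12666342  1.26691682] [ 0.10210173 -0.00252309 -0.99477076]
{'clock': 0.1, 'joint_pos': array([-1.26602909e+00,  2.41396306e-01,  3.84567217e-03,  1.33522843e+00,
        3.67227916e-05,  1.57080798e+00]), 'joint_vel': array([ 0.00045334, -0.00242625,  0.00410904,  0.00011329, -0.00090842,
        0.00071365]), 'tau': array([ 1.10576075e-03, -3.73137724e+01,  2.53010148e+01,  1.08480459e-02,
        6.48659238e-05,  7.67740346e-06]), 'eef_pos': array([ 0.14987086, -0.47639764,  0.23046764]), 'tool_rot': array([-0.1074244 ,  0.69960801, -0.69821831,  0.10723724]), 'ft_force': array([0.03570753, 0.22648383, 0.75702635]), 'ft_torque': array([-0.00373125, -0.05463649, -0.0115139 ]), 'grip_width': 0.08557490909660216}
```

View pics/scene0.png

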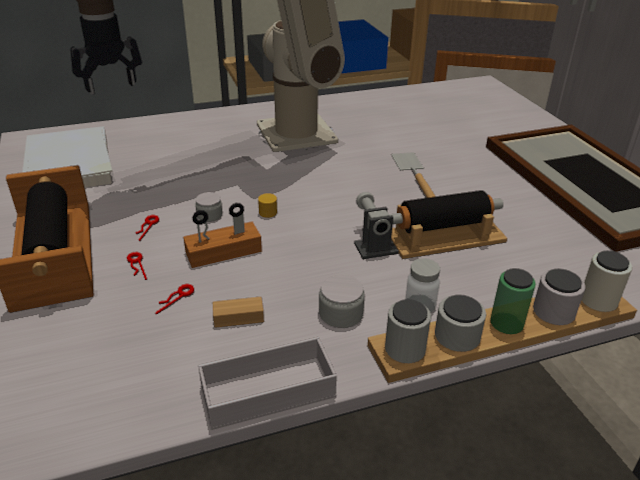

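View pics/top0.png

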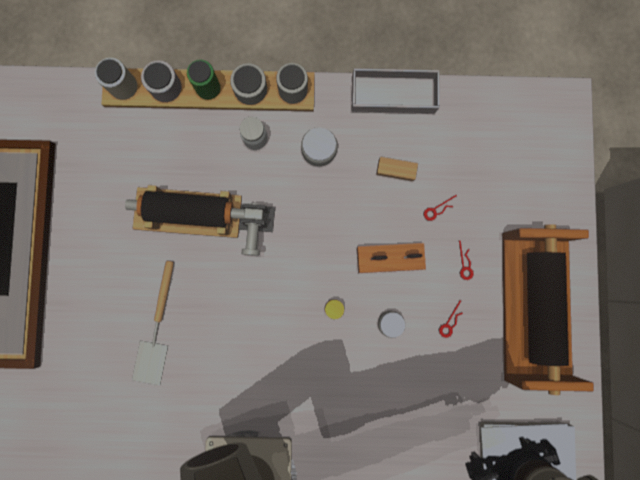

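```bash
python3 - <<'E'
from h import *
crop('pics/scene0.png','pics/s_block.png',170,185,130,90,6)
crop('pics/top0.png','pics/t_block.png',345,230,100,55,8)
crop('pics/scene0.png','pics/s_stand.png',340,170,180,100,4.4)
crop('pics/top0.png','pics/t_stand.png',115,170,170,100,4.7)
E
```

```text
(no output)
```

View pics/s_block.png

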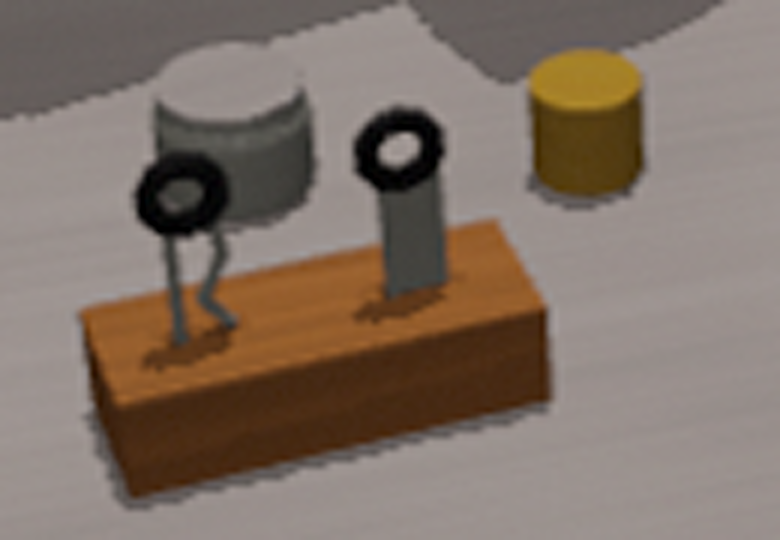

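View pics/t_block.png

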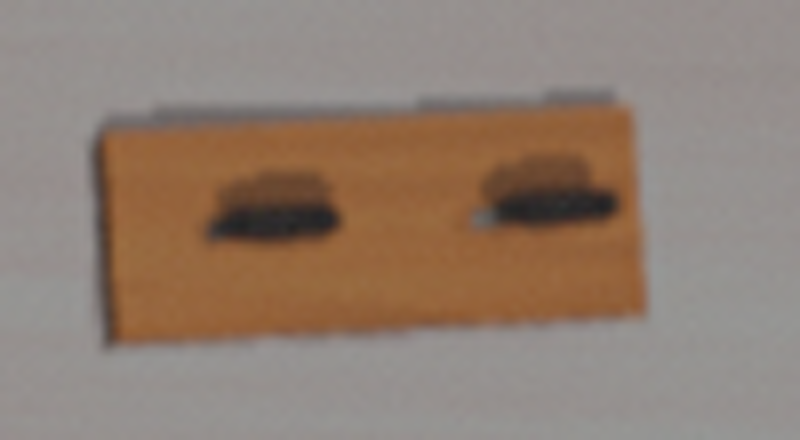

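View pics/s_stand.png

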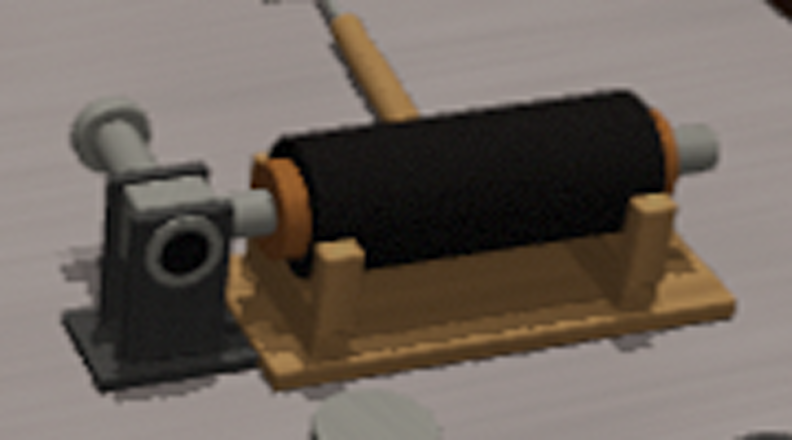

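View pics/t_stand.png

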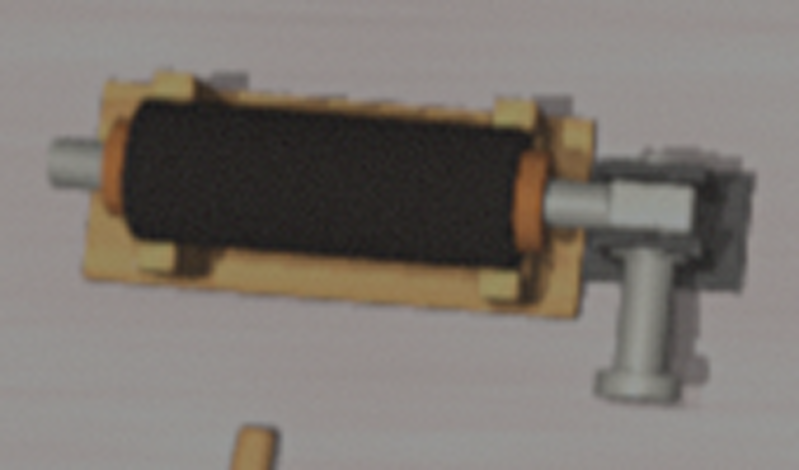

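```bash
python3 - <<'E'
from h import *
crop('pics/scene0.png','pics/s_cl.png',350,185,64,75,10)
crop('pics/top0.png','pics/t_cl.png',230,195,55,65,9)
crop('pics/scene0.png','pics/s_clip.png',180,205,80,60,10)
for nm,p in(('clip',((200.3,217.3),(414.4,255.9))),('cot',((170+400/6,185+150/6),(345+280/8,230+218/8)))): print(nm,tri(*p))
t=load('top');s=load('scene')
for n,u,z in [('spig',(115+50/4.7,170+162/4.7),.07),('headface',(115+637/4.7,170+393/4.7),.07),('pin',(115+650/4.7,170+270/4.7),.07),('lugend',(115+693/4.7,170+206/4.7),.09),('rolR',(115+530/4.7,170+196/4.7),.07)]: print(n,atz(t,*u,z))
print('bore',atz(s,382.3,227.3,.07))
for u in [(345+105/8,230+130/8),(345+632/8,230+105/8),(345+645/8,230+315/8),(345+118/8,230+342/8)]: print('blk',atz(t,*u,.04))
E
```

```text
clip (array([ 0.5046809 , -0.35430879,  0.09643142]), np.float64(7.741244729125578e-06))
cot (array([ 0.50037666, -0.27994493,  0.09679733]), np.float64(0.0006167351423650712))
spig [0.60733886 0.2808222  0.07      ]
headface [0.50393769 0.00092871 0.07      ]
pin [ 0.56183314 -0.00339935  0.07      ]
lugend [ 0.59006417 -0.02446621  0.09      ]
rolR [0.59573248 0.05416587 0.07      ]
bore [ 0.61227203 -0.00349589  0.07      ]
blk [ 0.52683027 -0.23812985  0.04      ]
blk [ 0.53685246 -0.38699479  0.04      ]
blk [ 0.47774772 -0.39054717  0.04      ]
blk [ 0.4672817  -0.24241212  0.04      ]
```

View pics/s_cl.png

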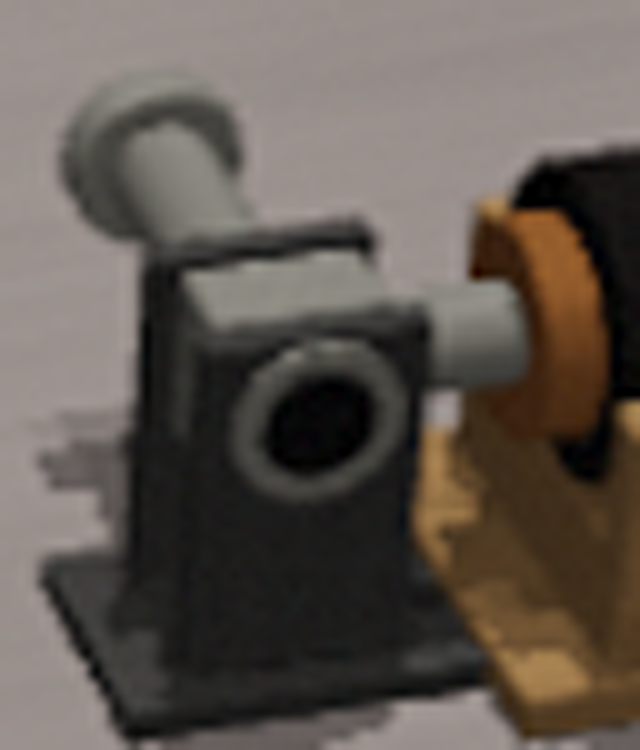

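View pics/t_cl.png

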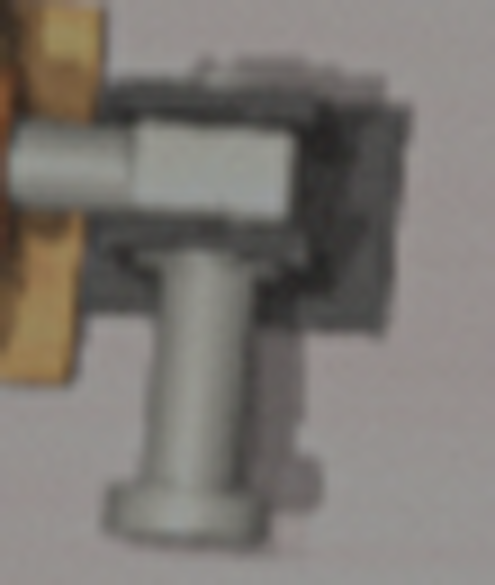

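View pics/s_clip.png

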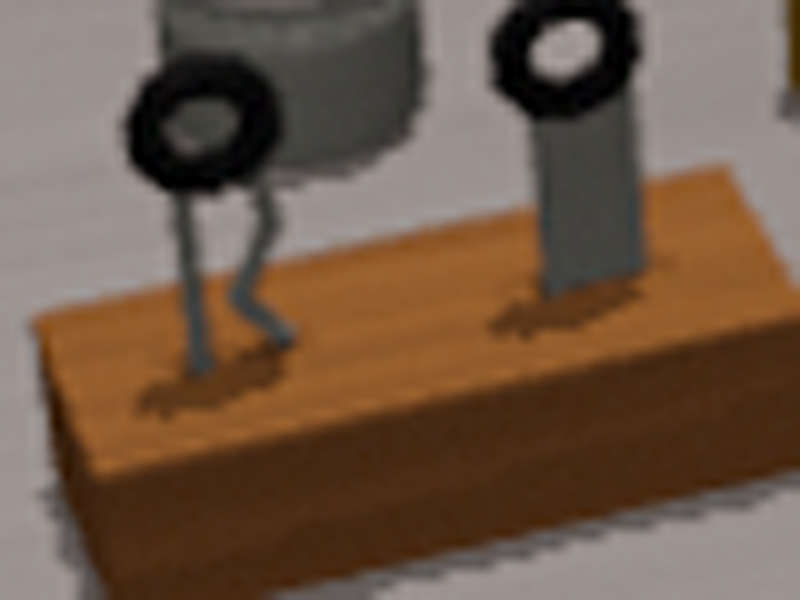

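```bash
cat >> h.py <<'E'
from scipy.spatial.transform import Rotation as Rn
def delta(pos,R):  # target TCP pos & rotation matrix -> row units from current measured pose
    o=bot.get_obs(); R0=Rn.from_quat(o["tool_rot"]).as_matrix()
    return np.round(np.r_[R0.T@(np.array(pos)-o["eef_pos"])/.025, np.degrees(Rn.from_matrix(R0.T@R).as_rotvec())/10],3)
def down(zyaw_deg): # tool y down, tool z horizontal at world angle
    a=np.radians(zyaw_deg); z=np.array([np.cos(a),np.sin(a),0]); y=np.array([0,0,-1.]); return np.stack([np.cross(y,z),y,z],1)
E
python3 - <<'E'
from h import *
o=bot.get_obs();print(Rn.from_quat(o["tool_rot"]).as_matrix().round(3))
from scipy.optimize import least_squares
t=load('top');s=load('scene')
C=lambda x,y:(350+x/10,185+y/10); T=lambda x,y:(230+x/9,195+y/9)
pts=[(s,C(320,420),(.021,0,.07)),(s,C(205,348),(.021,-.025,.09)),(s,C(428,326),(.021,.025,.09)),(s,C(150,268),(-.021,-.025,.09)),(s,C(375,235),(-.021,.025,.09)),
 (t,(115+50/4.7,170+162/4.7),(0,.284,.07)),(t,(115+530/4.7,170+205/4.7),(0,.05,.07)),(t,T(200,290),(-.03,0,.07)),(t,T(110,98),(.021,.025,.09)),(t,T(312,100),(.021,-.025,.09))]
def w(p,P):
    c,s_=np.cos(p[2]),np.sin(p[2]);return np.array([p[0]+c*P[0]-s_*P[1],p[1]+s_*P[0]+c*P[1],P[2]])
f=lambda p:np.concatenate([proj(c,w(p,P))[0]-u for c,u,P in pts])
r=least_squares(f,[.591,-.002,-.05],loss='soft_l1');print(r.x,np.degrees(r.x[2]));print(f(r.x).reshape(-1,2).round(1))
for q in (0,.006,.012): print(q,proj(t,[w(r.x,(-.093+q,y,.07)) for y in(-.02,.02)]),'meas',T(100,510),T(268,535))
E
```

```text
[[-0.954 -0.001  0.3  ]
 [-0.3    0.002 -0.954]
 [-0.    -1.    -0.002]]
[ 0.58933807 -0.00241933 -0.0640444 ] -3.669473647935605
[[-0.2 -0.2]
 [ 0.3  0.5]
 [ 1.3 -0.6]
 [-0.8 -2.4]
 [-0.6 -2.2]
 [-0.1 -0.1]
 [ 3.  -0.4]
 [-0.3  1.3]
 [-0.4 -2.4]
 [-0.  -0.7]]
0 [[258.31341331 257.72864238]
 [240.17267202 256.20418741]] meas (241.11111111111111, 251.66666666666666) (259.77777777777777, 254.44444444444446)
0.006 [[258.56800925 255.00545085]
 [240.43651928 253.48214193]] meas (241.11111111111111, 251.66666666666666) (259.77777777777777, 254.44444444444446)
0.012 [[258.82234466 252.28504605]
 [240.70009659 250.76288163]] meas (241.11111111111111, 251.66666666666666) (259.77777777777777, 254.44444444444446)
```

```bash
python3 - <<'E'
from h import *
print(delta((.462,.003,.15),down(-93.3)))
print(delta((.462,.003,.055),down(-93.3)))
E
```

```text
[-1.7664e+01  3.2480e+00 -1.4540e+01  1.1000e-02  2.0760e+00  2.0000e-03]
[-1.7664e+01  7.0480e+00 -1.4532e+01  1.1000e-02  2.0760e+00  2.0000e-03]
```

```bash
python3 -m handwheel '[[-2,0,-1.6,0,0.5,0],[-4,0,-3.2,0,1,0],[-6,0,-4.9,0,1.5,0],[-8,0,-6.6,0,2.08,0],[-9.9,0.5,-8.1,0,2.08,0]]' -1
python3 -c "
from h import *
print(delta((.462,.003,.15),down(-93.3)),delta((.462,.003,.055),down(-93.3)))"
```

```text
clock: 0.72
eef_pos: [0.3218, -0.215, 0.2207]
tool_rot: [-0.022, -0.706, 0.707, 0.02]
ft_force: [1.0, -0.3, 0.4]
grip_width: -0.0
[-5.076e+00  2.828e+00 -9.038e+00 -6.000e-03 -1.000e-02 -1.100e-02] [-5.068e+00  6.628e+00 -9.042e+00 -6.000e-03 -1.000e-02 -1.100e-02]
```

```bash
python3 -m handwheel '[[-1,0.5,-2,0,0,0],[-2.2,1,-4,0,0,0],[-3.3,1.7,-6,0,0,0],[-4.3,2.3,-8,0,0,0],[-5.06,2.8,-9.04,0,0,0]]' -1
python3 -m handwheel '[[0,1.3,0,0,0,0],[0,2.6,0,0,0,0],[0,3.8,0,0,0,0],[0,3.8,0,0,0,0],[0,3.8,0,0,0,0]]'
python3 - <<'E'
from h import *
snap('scene','pics/s1.png');snap('top','pics/t1.png')
crop('pics/s1.png','pics/s1c.png',330,120,130,110,6);crop('pics/t1.png','pics/t1c.png',200,190,110,110,6)
print(delta((.547,-.002,.055),down(-93.3)))
E
```

```text
clock: 1.35
eef_pos: [0.4599, -0.0109, 0.1493]
tool_rot: [0.011, 0.712, -0.702, -0.011]
ft_force: [0.0, -0.6, 0.4]
grip_width: -0.0003
clock: 1.98
eef_pos: [0.4601, -0.0132, 0.056]
tool_rot: [0.013, 0.712, -0.702, -0.013]
ft_force: [0.8, -0.6, 0.2]
grip_width: -0.0004
[-3.428  0.084 -0.578  0.075  0.117 -0.014]
```

View pics/s1c.png

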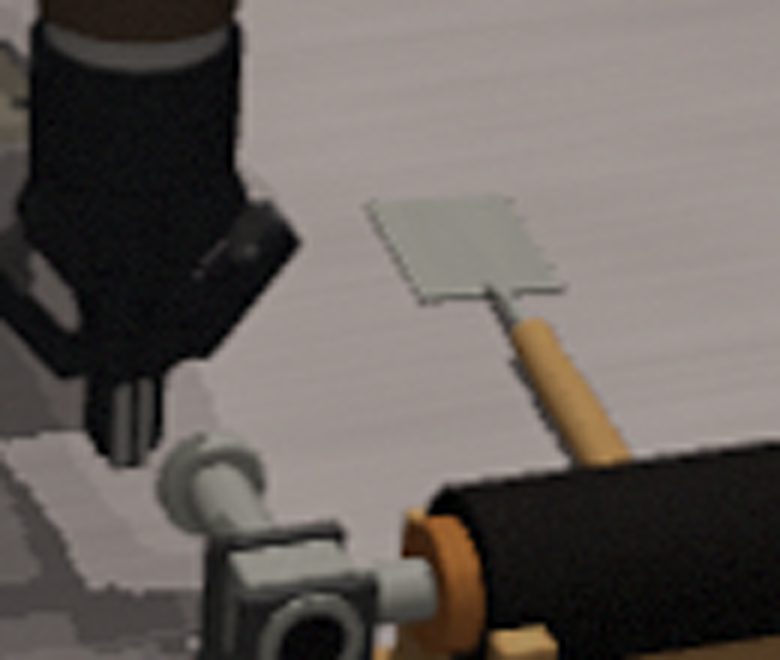

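View pics/t1c.png

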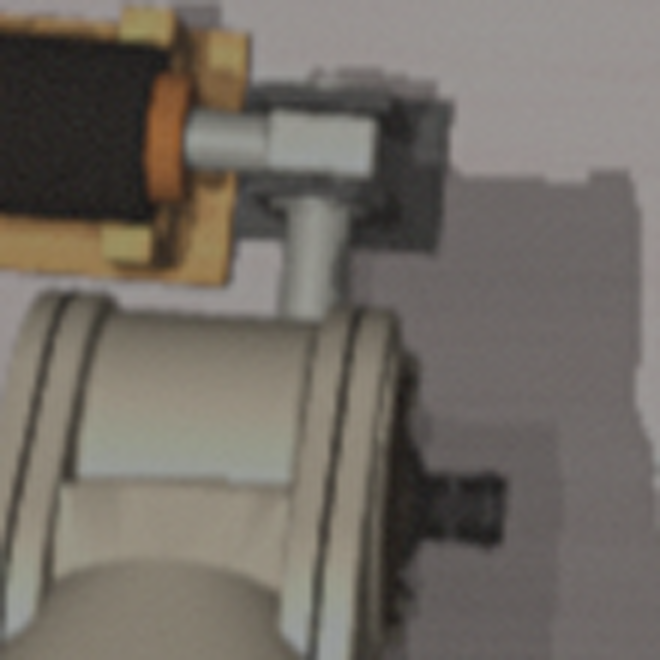

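```bash
python3 -m handwheel '[[-0.2,0.1,-0.3,0,0.12,0],[-0.5,0.1,-0.6,0,0.12,0],[-1.0,0.1,-0.6,0,0.12,0],[-1.4,0.1,-0.6,0,0.12,0],[-1.8,0.1,-0.6,0,0.12,0]]'
python3 -c "
from h import *
print(delta((.547,.000,.055),down(-93.3)))"
```

```text
clock: 2.7
eef_pos: [0.5038, -0.0132, 0.0527]
tool_rot: [0.013, 0.715, -0.699, -0.015]
ft_force: [-5.1, -0.9, 3.2]
grip_width: -0.0003
[-1.704 -0.086 -0.596  0.13   0.102  0.022]
```

```bash
python3 -c "
from h import *
o=bot.get_obs()
for k in o: print(k,np.round(o[k],4))
print(Rn.from_quat(o['tool_rot']).as_matrix().round(3))"
```

```text
clock 2.7
joint_pos [-0.0398  0.4036 -0.2667  0.9041  0.0227  3.1415]
joint_vel [ 0.0003  0.1328  0.212   0.0761 -0.004  -0.0003]
tau [ 8.18200e-01 -3.96491e+01  2.19719e+01 -1.88550e+00  5.26800e-01
 -2.44000e-02]
eef_pos [ 0.5038 -0.0132  0.0527]
tool_rot [ 0.0129  0.715  -0.6989 -0.0152]
ft_force [-5.0575 -0.8922  3.2349]
ft_torque [-0.3002  0.8826  0.0342]
grip_width -0.0003
[[-0.999 -0.003 -0.04 ]
 [ 0.04   0.023 -0.999]
 [ 0.004 -1.    -0.023]]
```

```bash
python3 -m handwheel '[[0.5,-0.1,0,0,-0.3,0],[0.9,-0.1,0,0,-0.4,0],[0.9,-0.1,-0.3,0,-0.4,0],[0.9,-0.1,-0.6,0,-0.4,0],[0.9,-0.1,-0.6,0,-0.4,0]]'
python3 -c "
from h import *
print(delta((.547,.000,.055),down(-88.5)),bot.get_obs()['joint_pos'])"
```

```text
clock: 3.32
eef_pos: [0.4832, 0.0037, 0.056]
tool_rot: [-0.011, 0.715, -0.699, 0.012]
ft_force: [-0.5, 0.1, -0.2]
grip_width: 0.0001
[-2.545  0.038  0.229  0.135  0.03  -0.01 ] [-0.00714911  0.36161448 -0.32298257  0.88523606  0.0236099   3.10302939]
```

```bash
python3 -m handwheel '[[-0.5,0,0,0,0,0],[-1.0,0,0.1,0,0,0],[-1.5,0,0.1,0,0,0],[-1.9,0,0.15,0,0,0],[-2.2,0,0.15,0,0,0]]'
python3 -m handwheel '[[-0.1,0,0,0,0,0],[-0.2,0,0,0,0,0],[-0.25,0,0,0,0,0],[-0.25,0,0,0,0,0],[-0.25,0,0,0,0,0]]'
```

```text
clock: 3.95
eef_pos: [0.5379, 0.0, 0.0555]
tool_rot: [-0.011, 0.715, -0.699, 0.01]
ft_force: [-4.7, -2.6, 2.7]
grip_width: -0.0001
clock: 4.58
eef_pos: [0.5436, 0.0007, 0.0555]
tool_rot: [-0.011, 0.715, -0.699, 0.011]
ft_force: [-3.1, -3.1, -0.2]
grip_width: 0.0003
```

```bash
python3 -m handwheel '[[-0.05,0,0,0,0,0],[-0.1,0,0,0,0,0],[-0.15,0,0,0,0,0],[-0.2,0,0,0,0,0],[-0.2,0,0,0,0,0]]'
python3 -m handwheel '[[-0.04,0,0,0,0,0],[-0.08,0,0,0,0,0],[-0.12,0,0,0,0,0],[-0.16,0,0,0,0,0],[-0.16,0,0,0,0,0]]'
```

```text
clock: 5.2
eef_pos: [0.5464, 0.0008, 0.0555]
tool_rot: [-0.012, 0.715, -0.699, 0.009]
ft_force: [-8.8, -3.5, 4.9]
grip_width: -0.0002
clock: 5.82
eef_pos: [0.5463, 0.0008, 0.0554]
tool_rot: [-0.015, 0.715, -0.699, 0.006]
ft_force: [-19.3, -4.0, 13.0]
grip_width: 0.0
```

```bash
python3 -m handwheel '[[1,0,0,0,0,0],[1.4,-2,0,0,0,0],[1.4,-4,0,0,-1,0],[2.5,-5,1,0,-2,0],[3.5,-6,3,0,-3,0]]' 0.2
python3 - <<'E'
from h import *
print(delta((.5047,-.3543,.16),down(3.8)))
snap('scene','pics/s2.png');snap('top','pics/t2.png')
crop('pics/s2.png','pics/s2c.png',350,180,80,80,8);crop('pics/t2.png','pics/t2c.png',220,190,80,80,8)
E
```

```text
clock: 6.45
eef_pos: [0.4706, -0.0772, 0.2053]
tool_rot: [-0.19, 0.687, -0.672, 0.199]
ft_force: [1.1, -1.2, 0.2]
grip_width: 0.0516
[ 4.736  1.55  10.159  0.031 -6.187 -0.148]
```

View pics/s2c.png

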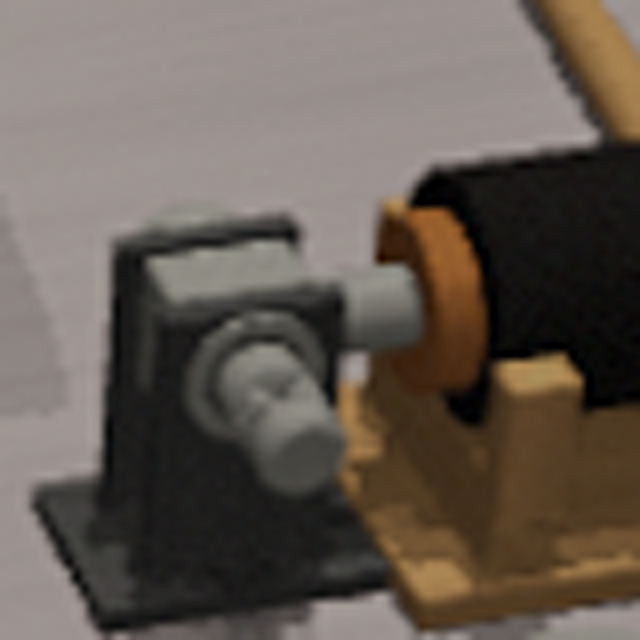

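View pics/t2c.png

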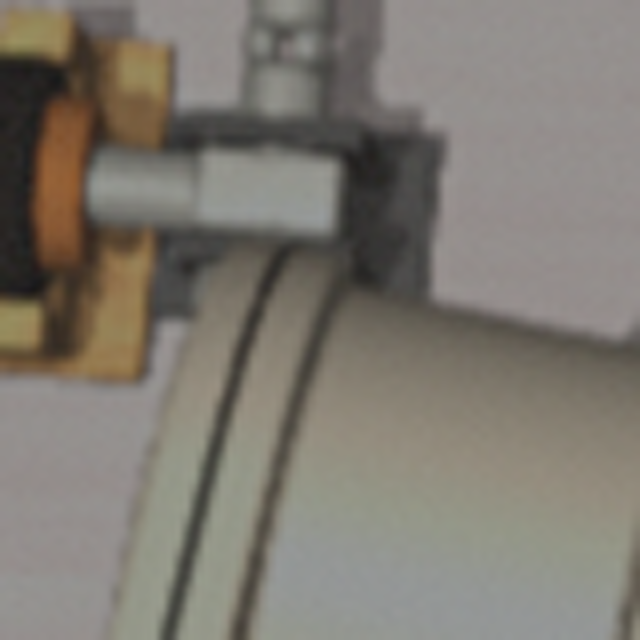

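```bash
python3 -m handwheel '[[0.9,0,2,0,-1,0],[1.8,0,4,0,-2,0],[2.7,0,6,0,-3,0],[3.6,0,8,0,-4,0],[4.7,0,10.1,0,-5,0]]'
python3 - <<'E'
from h import *
print(delta((.5047,-.3543,.16),down(3.8)),bot.get_obs()['grip_width'])
E
```

```text
clock: 7.18
eef_pos: [0.5022, -0.3559, 0.1966]
tool_rot: [-0.456, 0.54, -0.53, 0.469]
ft_force: [1.8, -0.2, -0.7]
grip_width: 0.051
[-0.042  1.467  0.088 -0.02  -1.209 -0.134] 0.05099618839166316
```

```bash
python3 -m handwheel '[[0,0.4,0.05,0,-0.9,-0.13],[0,0.8,0.09,0,-1.2,-0.13],[0,1.0,0.09,0,-1.2,-0.13],[0,1.0,0.09,0,-1.2,-0.13],[0,1.0,0.09,0,-1.2,-0.13]]'
python3 - <<'E'
from h import *
print(delta((.5047,-.3543,.090),down(3.8)))
snap('scene','pics/s3.png');snap('top','pics/t3.png')
crop('pics/s3.png','pics/s3c.png',150,130,130,110,6);crop('pics/t3.png','pics/t3c.png',235,180,40,40,15)
crop('pics/s3.png','pics/s3d.png',365,205,40,45,13)
E
```

```text
clock: 7.8
eef_pos: [0.5027, -0.3542, 0.1721]
tool_rot: [-0.514, 0.485, -0.485, 0.515]
ft_force: [0.4, 0.3, 0.3]
grip_width: 0.0511
[ 9.000e-03  3.285e+00  7.600e-02 -4.000e-03 -4.500e-02 -2.000e-03]
```

View pics/s3c.png

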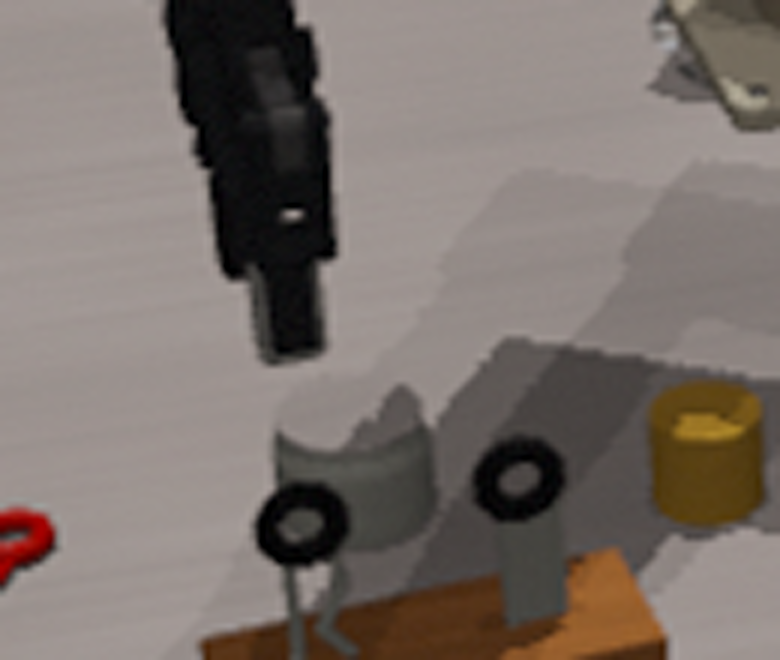

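View pics/t3c.png

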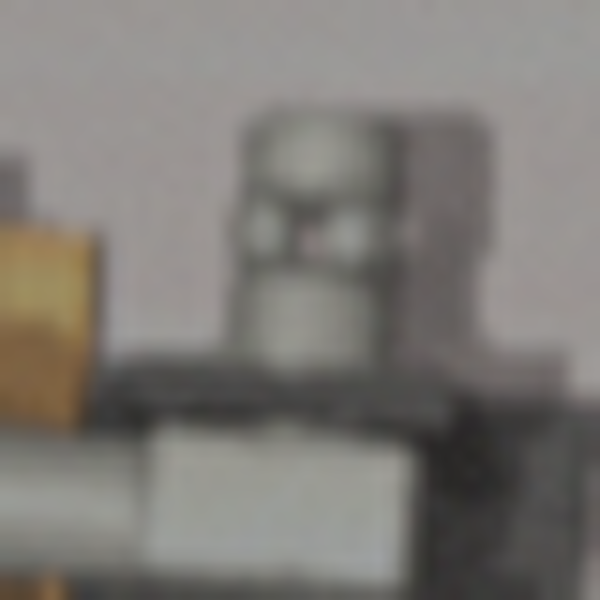

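View pics/s3d.png

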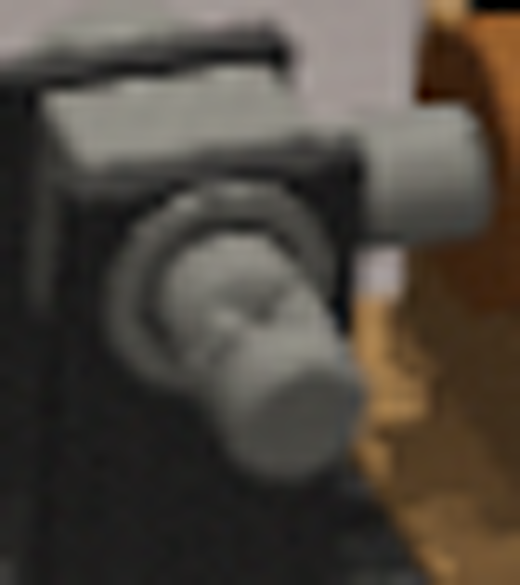

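View pics/t3.png

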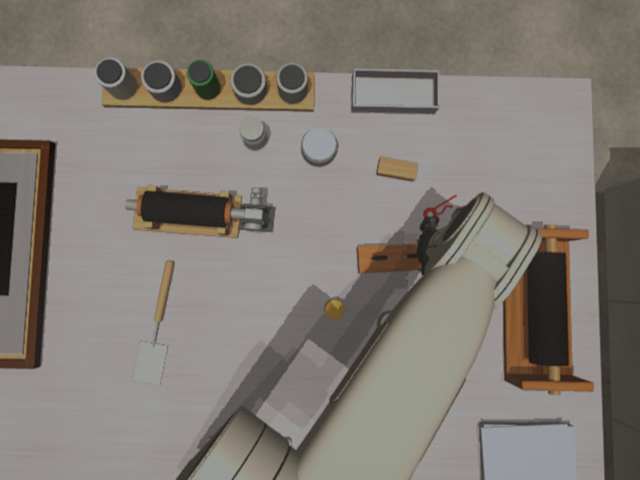

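```bash
python3 - <<'E'
from h import *
t=load('top');s=load('scene')
T=lambda x,y:(235+x/15,180+y/15)
print('hole@.08',atz(t,*T(315,236),.080),'spot@.07',atz(t,*T(312,238),.07))
print('pinend top',atz(t,*T(320,107),.076))
for y in(130,330): print('axis',atz(t,*T(318 if y<200 else 314,y),.07))
e=atz(s,365+290/13,205+415/13,.07);print('pinend scene',e, 'hole from it',e-.018*np.array([.998,-.058,0]))
print('mouth scene',atz(s,365+255/13,205+300/13,.080))
E
```

```text
hole@.08 [ 0.63116788 -0.00825691  0.08      ] spot@.07 [ 0.63242703 -0.00682414  0.07      ]
pinend top [ 0.65105457 -0.00802347  0.076     ]
axis [ 0.64863294 -0.00723171  0.07      ]
axis [ 0.61867812 -0.00752921  0.07      ]
pinend scene [ 0.64674587 -0.00759107  0.07      ] hole from it [ 0.62878187 -0.00654707  0.07      ]
mouth scene [ 0.6295214 -0.0067029  0.08     ]
```

```bash
python3 -m handwheel '[[0,1,0.04,0,0,0],[0,2,0.08,0,0,0],[0,2.8,0.08,0,0,0],[0,3.3,0.08,0,0,0],[0,3.3,0.08,0,0,0]]'
python3 - <<'E'
from h import *
print(delta((.5047,-.3543,.090),down(3.8)))
snap('scene','pics/s4.png')
crop('pics/s4.png','pics/s4c.png',150,170,130,100,6)
E
```

```text
clock: 8.52
eef_pos: [0.5036, -0.3538, 0.0883]
tool_rot: [-0.514, 0.486, -0.484, 0.514]
ft_force: [-0.1, 0.2, -0.7]
grip_width: 0.0512
[ 0.023 -0.066  0.044  0.01  -0.046 -0.011]
```

View pics/s4c.png

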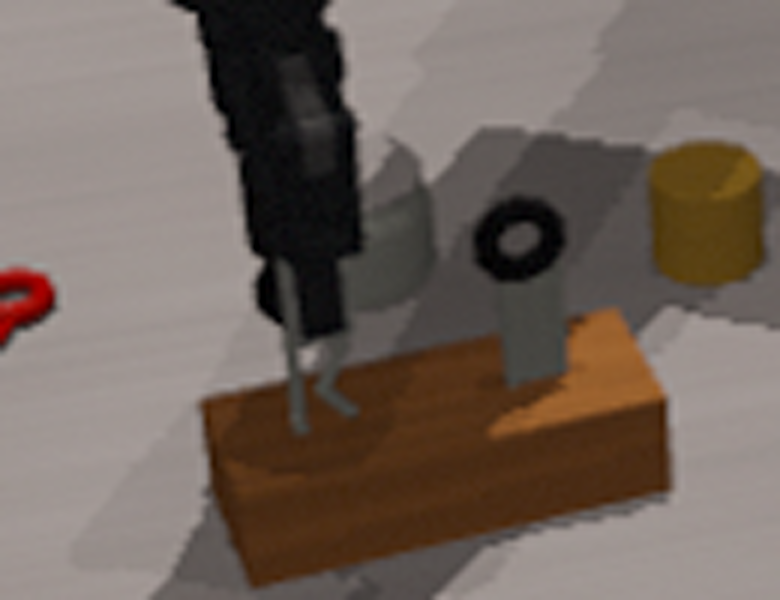

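```bash
python3 -m handwheel '[[0,0,0.04,0,0,0],[0,0,0.04,0,0,0],[0,0,0.04,0,0,0],[0,0,0.04,0,0,0],[0,0,0.04,0,0,0]]' -1
```

```text
clock: 9.2
eef_pos: [0.5055, -0.3544, 0.0898]
tool_rot: [-0.514, 0.485, -0.485, 0.515]
ft_force: [0.6, 0.3, 3.6]
grip_width: 0.0072
```

```bash
python3 -m handwheel '[[0,0,0,0,0,0],[0,-0.4,0,0,0,0],[0,-1.0,0,0,0,0],[0,-2,0,0,0,0],[0,-3.2,0,0,0,0]]'
python3 - <<'E'
from h import *
snap('scene','pics/s5.png');snap('top','pics/t5.png')
crop('pics/s5.png','pics/s5c.png',150,110,130,130,5)
print(delta((.6305,-.013,.20),down(-3.5)))
E
```

```text
clock: 9.82
eef_pos: [0.5042, -0.3537, 0.1698]
tool_rot: [0.514, -0.486, 0.484, -0.514]
ft_force: [0.7, -0.8, 0.3]
grip_width: 0.007
[-13.379  -1.068   5.749  -0.029   0.685   0.019]
```

View pics/s5c.png

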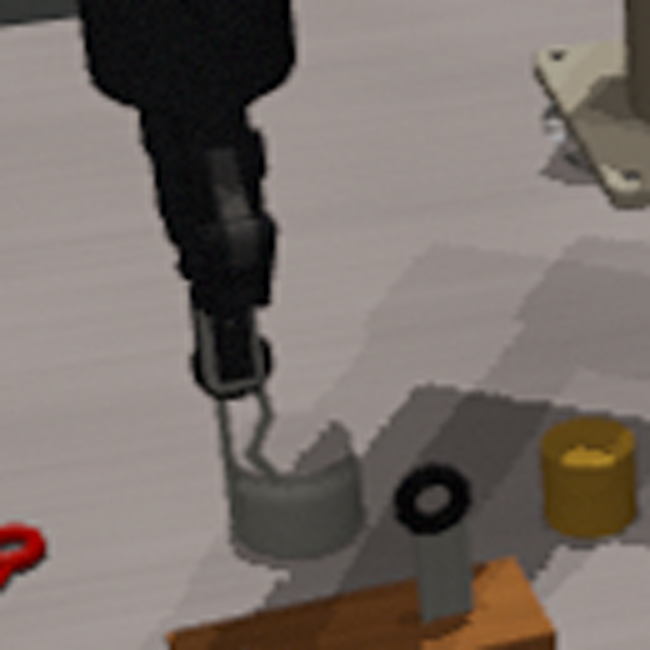

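```bash
python3 -m handwheel '[[-1,-1,0.4,0,0,0],[-3,-1.5,1.2,0,0.2,0],[-5.2,-1.5,2.2,0,0.4,0],[-7.4,-1.5,3.1,0,0.68,0],[-9.6,-1.5,4.1,0,0.68,0]]'
python3 - <<'E'
from h import *
print(delta((.6309,-.001,.190),down(-3.5)))
E
```

```text
clock: 10.55
eef_pos: [0.593, -0.1069, 0.2063]
tool_rot: [-0.485, 0.516, -0.514, 0.484]
ft_force: [0.2, -0.3, -0.5]
grip_width: 0.0072
[-4.320e+00  6.530e-01  1.255e+00  1.200e-02  0.000e+00 -4.000e-03]
```

```bash
python3 -m handwheel '[[-1.2,0,0.4,0,0,0],[-2.6,0,0.8,0,0,0],[-3.8,0.3,1.1,0,0,0],[-4.2,0.65,1.2,0,0,0],[-4.2,0.65,1.2,0,0,0]]'
python3 - <<'E'
from h import *
print(delta((.6309,-.001,.165),down(-3.5)))
E
```

```text
clock: 11.18
eef_pos: [0.6285, -0.0054, 0.1889]
tool_rot: [-0.486, 0.516, -0.513, 0.484]
ft_force: [-0.6, 0.4, -0.1]
grip_width: 0.0073
[-0.182  0.954  0.09   0.024  0.01  -0.001]
```

```bash
python3 -m handwheel '[[-0.18,0.4,0.08,0,0,0],[-0.18,0.9,0.08,0,0,0],[-0.18,0.9,0.08,0,0,0],[-0.18,0.9,0.08,0,0,0],[-0.18,0.9,0.08,0,0,0]]'
python3 - <<'E'
from h import *
o=bot.get_obs();print(o['eef_pos'])
snap('scene','pics/s6.png');snap('top','pics/t6.png')
crop('pics/s6.png','pics/s6c.png',350,165,64,80,9);crop('pics/t6.png','pics/t6c.png',215,160,80,80,8)
E
```

```text
clock: 11.8
eef_pos: [0.6322, -0.0014, 0.1686]
tool_rot: [-0.484, 0.515, -0.515, 0.485]
ft_force: [-1.0, -0.3, -0.4]
grip_width: 0.007
[ 0.63215905 -0.00141503  0.16855925]
```

View pics/s6c.png

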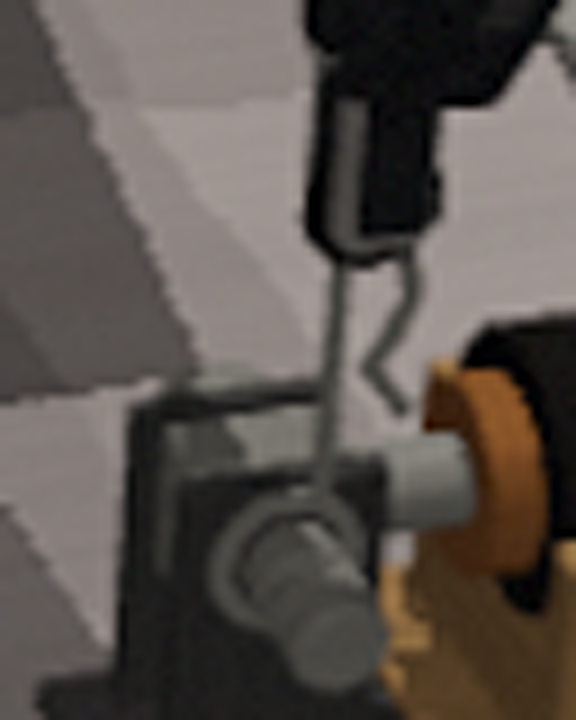

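View pics/t6c.png

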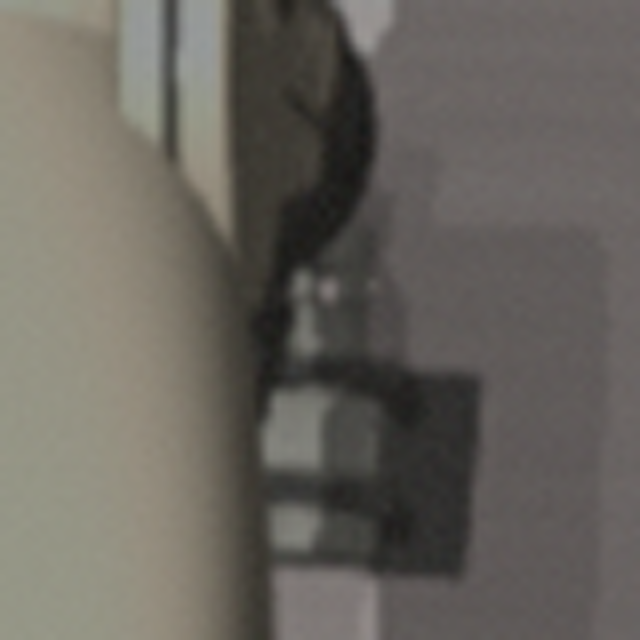

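```bash
python3 - <<'E'
from h import *
s=load('scene')
for P in[(.6305,-.007,.098),(.6305,-.007,.082),(.6305,-.007,.148),(.6322,-.0074,.098),(.6322,-.0074,.148)]:
    p=proj(s,[P])[0];print(P,p.round(1),((p-[350,165])*9).round(0))
for z in(.094,.098,.102):print(atz(s,385.8,219.7,z))
print(atz(s,350+345/9,165+265/9,.155))
E
```

```text
(0.6305, -0.007, 0.098) [385.3 220.9] [318. 503.]
(0.6305, -0.007, 0.082) [384.7 227.5] [313. 563.]
(0.6305, -0.007, 0.148) [387.2 199.6] [335. 311.]
(0.6322, -0.0074, 0.098) [385.5 221.4] [320. 508.]
(0.6322, -0.0074, 0.148) [387.4 200. ] [337. 315.]
[ 0.62129456 -0.00162177  0.094     ]
[ 0.62674342 -0.00434663  0.098     ]
[ 0.63219227 -0.0070715   0.102     ]
[ 0.62397154 -0.00237745  0.155     ]
```

```bash
python3 -m handwheel '[[0.02,0.3,-0.04,0,0,0],[0.02,0.6,-0.04,0,0,0],[0.02,0.9,-0.04,0,0,0],[0.02,1.0,-0.04,0,0,0],[0.02,1.0,-0.04,0,0,0]]'
python3 - <<'E'
from h import *
snap('scene','pics/s7.png')
crop('pics/s7.png','pics/s7c.png',350,165,64,80,9)
E
```

```text
clock: 12.52
eef_pos: [0.6308, -0.0013, 0.1426]
tool_rot: [-0.485, 0.515, -0.514, 0.485]
ft_force: [1.1, 1.2, -1.2]
grip_width: 0.0066
```

View pics/s7c.png

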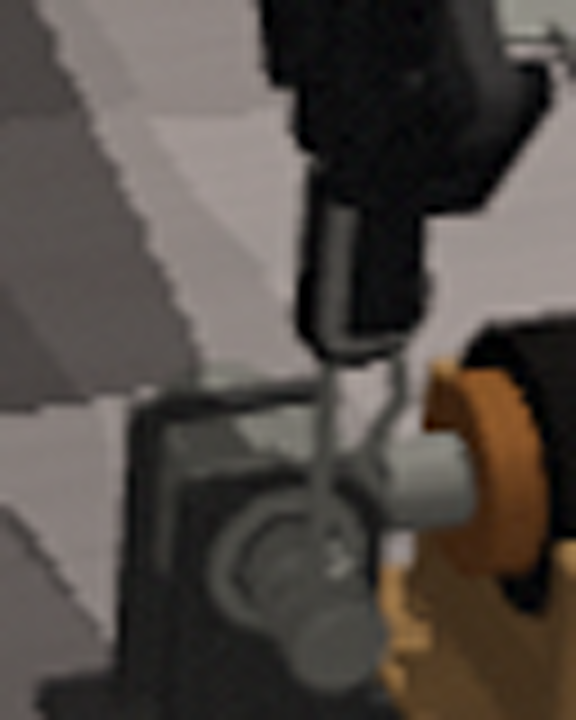

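```bash
python3 -m handwheel '[[0,0.2,0,0,0,0],[0,0.4,0,0,0,0],[0,0.6,0,0,0,0],[0,0.8,0,0,0,0],[0,0.8,0,0,0,0]]'
python3 -m handwheel '[[0,0.1,0,0,0,0],[0,0.2,0,0,0,0],[0,0.3,0,0,0,0],[0,0.4,0,0,0,0],[0,0.4,0,0,0,0]]'
```

```text
clock: 13.2
eef_pos: [0.6308, -0.0014, 0.1223]
tool_rot: [-0.485, 0.515, -0.514, 0.485]
ft_force: [1.2, 2.0, -2.8]
grip_width: 0.0072
clock: 13.82
eef_pos: [0.632, -0.0007, 0.1145]
tool_rot: [-0.483, 0.515, -0.515, 0.486]
ft_force: [1.3, 4.9, 5.9]
grip_width: 0.0071
```

```bash
python3 -m handwheel '[[0,0.1,0,0,0,0],[0,0.2,0,0,0,0],[0,0.3,0,0,0,0],[0,0.3,0,0,0,0],[0,0.3,0,0,0,0]]'
python3 - <<'E'
from h import *
snap('scene','pics/s8.png')
crop('pics/s8.png','pics/s8c.png',350,165,64,80,9)
E
```

```text
clock: 14.45
eef_pos: [0.631, -0.0001, 0.1052]
tool_rot: [-0.484, 0.516, -0.514, 0.486]
ft_force: [1.9, 6.2, 0.6]
grip_width: 0.0074
```

View pics/s8c.png

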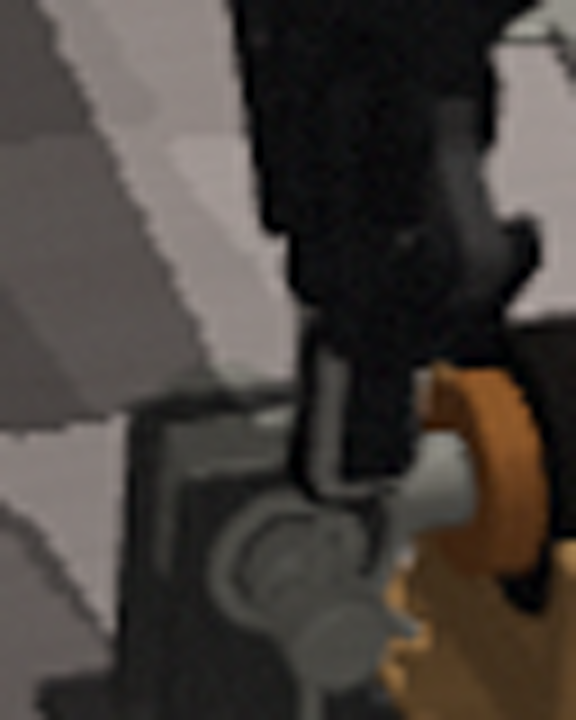

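```bash
python3 -m handwheel '[[0,0.1,0,0,0,0],[0,0.2,0,0,0,0],[0,0.3,0,0,0,0],[0,0.35,0,0,0,0],[0,0.35,0,0,0,0]]'
```

```text
clock: 15.12
eef_pos: [0.6311, -0.0008, 0.0964]
tool_rot: [-0.484, 0.515, -0.514, 0.485]
ft_force: [2.6, 4.4, -0.6]
grip_width: 0.0073
```

```bash
python3 -m handwheel '[[0,0.06,0,0,0,0],[0,0.12,0,0,0,0],[0,0.16,0,0,0,0],[0,0.16,0,0,0,0],[0,0.16,0,0,0,0]]'
python3 -m handwheel '[[0,0,0,0,0,0],[0,0,0,0,0,0],[0,0,0,0,0,0],[0,-0.2,0,0,0,0],[0,-0.6,0,0,0,0]]' -0.5
python3 -m handwheel '[[0,-0.6,0,0,0,0],[0,-1.2,0,0,0,0],[0,-1.8,0,0,0,0],[0,-1.8,0,0,0,0],[0,-1.8,0,0,0,0]]'
python3 - <<'E'
from h import *
snap('scene','pics/s9.png')
crop('pics/s9.png','pics/s9c.png',350,165,64,80,9)
print(delta((.6309,-.001,.13),down(-3.5)))
E
```

```text
clock: 15.75
eef_pos: [0.631, -0.0014, 0.0928]
tool_rot: [-0.484, 0.515, -0.514, 0.485]
ft_force: [1.6, 4.7, 1.0]
grip_width: 0.0073
clock: 16.38
eef_pos: [0.6304, -0.0018, 0.1079]
tool_rot: [-0.485, 0.515, -0.514, 0.484]
ft_force: [0.5, 0.1, -0.6]
grip_width: 0.0215
clock: 17.0
eef_pos: [0.6306, -0.0016, 0.1526]
tool_rot: [-0.485, 0.515, -0.514, 0.485]
ft_force: [-0.1, 0.2, 0.8]
grip_width: 0.0214
[-0.026  0.885  0.022  0.011  0.005 -0.005]
```

View pics/s9c.png

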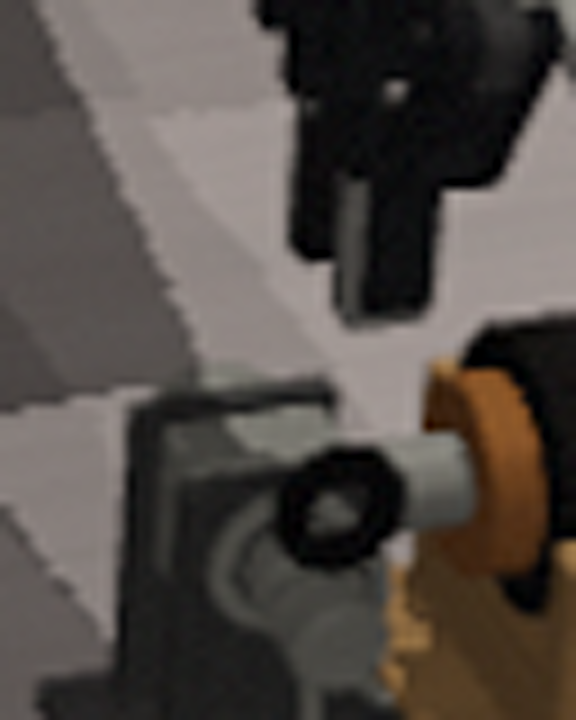

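```bash
python3 -c "
from h import *
s=load('scene')
for z in(.090,.094,.098,.102):print(z,proj(s,[(.6308,-.001,z)]))"
python3 -m handwheel '[[0,0,0,0,0,0],[0,0,0,0,0,0],[0,0.3,0,0,0,0],[0,0.7,0,0,0,0],[0,1.0,0,0,0,0]]' -1
python3 -m handwheel '[[0,0.1,0,0,0,0],[0,0.2,0,0,0,0],[0,0.3,0,0,0,0],[0,0.4,0,0,0,0],[0,0.4,0,0,0,0]]'
```

```text
0.09 [[387.85232515 223.81670932]]
0.094 [[388.00548865 222.15827648]]
0.098 [[388.15922507 220.4936402 ]]
0.102 [[388.31353762 218.82276563]]
clock: 17.68
eef_pos: [0.6303, -0.0016, 0.1265]
tool_rot: [-0.485, 0.516, -0.514, 0.484]
ft_force: [0.8, -0.6, -0.6]
grip_width: -0.0001
clock: 18.3
eef_pos: [0.6307, -0.0016, 0.1176]
tool_rot: [-0.485, 0.515, -0.514, 0.485]
ft_force: [-0.0, 1.0, -1.1]
grip_width: -0.0
```

```bash
python3 -m handwheel '[[0,0.05,0,0,0,0],[0,0.1,0,0,0,0],[0,0.15,0,0,0,0],[0,0.2,0,0,0,0],[0,0.2,0,0,0,0]]'
python3 -m handwheel '[[0,0.05,0,0,0,0],[0,0.1,0,0,0,0],[0,0.12,0,0,0,0],[0,0.12,0,0,0,0],[0,0.12,0,0,0,0]]'
```

```text
clock: 18.92
eef_pos: [0.6307, -0.0016, 0.1126]
tool_rot: [-0.485, 0.515, -0.514, 0.485]
ft_force: [-0.1, -0.3, -0.7]
grip_width: 0.0
clock: 19.55
eef_pos: [0.6315, -0.0017, 0.1107]
tool_rot: [0.484, -0.515, 0.515, -0.485]
ft_force: [-0.1, -0.7, 6.0]
grip_width: 0.0001
```

```bash
python3 -m handwheel '[[0,0.06,0,0,0,0],[0,0.12,0,0,0,0],[0,0.16,0,0,0,0],[0,0.16,0,0,0,0],[0,0.16,0,0,0,0]]'
```

```text
clock: 20.18
eef_pos: [0.634, -0.0021, 0.1101]
tool_rot: [0.483, -0.513, 0.517, -0.487]
ft_force: [1.0, -1.4, 14.8]
grip_width: -0.0002
```

```bash
python3 -m handwheel '[[0,-0.6,0,0,0,0],[0,-2,0,0,0,0],[0,-4,0,0,0,0],[1,-4.5,-2,0,0,0],[3,-4.5,-4,0,0,0]]'
python3 -m handwheel '[[2,0,-1,0,0,0],[4,0,-2,0,0,0],[6,0,-3,0,0,0],[6,0,-3,0,0,0],[6,0,-3,0,0,0]]'
python3 - <<'E'
from h import *
snap('scene','pics/s10.png');snap('top','pics/t10.png')
crop('pics/s10.png','pics/s10c.png',350,185,64,64,9);crop('pics/t10.png','pics/t10c.png',225,170,60,60,9)
E
```

```text
clock: 20.8
eef_pos: [0.5325, -0.0647, 0.2194]
tool_rot: [0.485, -0.514, 0.514, -0.486]
ft_force: [0.0, -1.2, 0.0]
grip_width: -0.0004
clock: 21.42
eef_pos: [0.4486, -0.2101, 0.218]
tool_rot: [-0.484, 0.516, -0.514, 0.485]
ft_force: [-0.2, -0.5, -0.1]
grip_width: -0.0003
```

View pics/s10c.png

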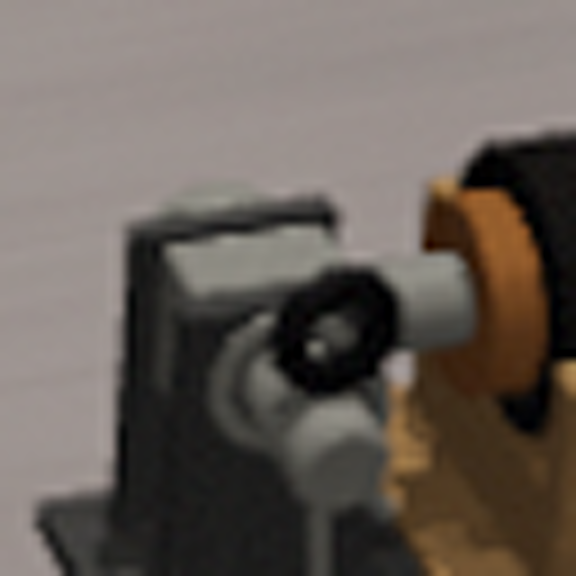

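View pics/t10c.png

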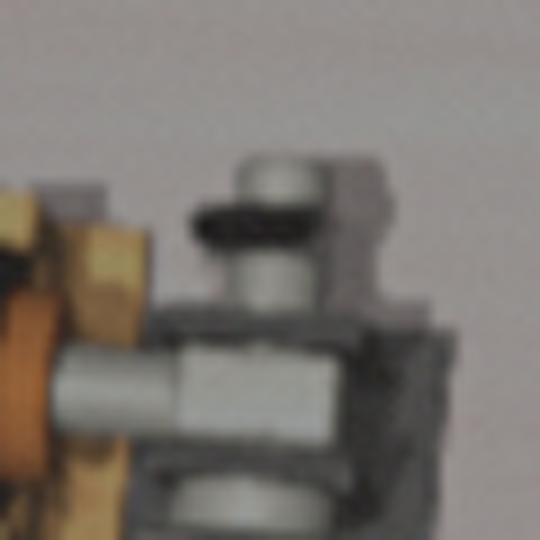

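View pics/s10.png

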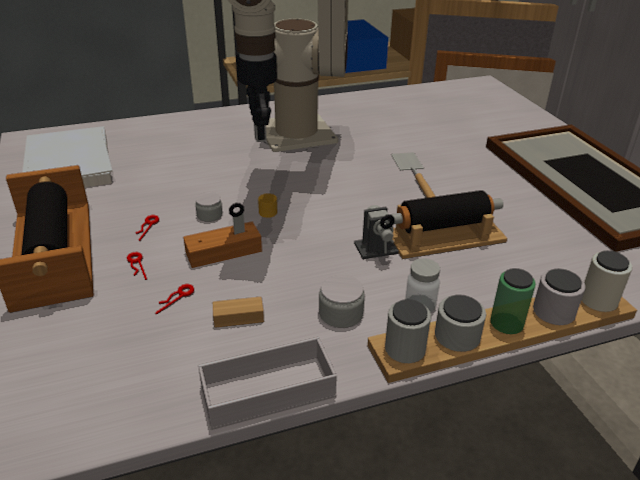

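View pics/t10.png

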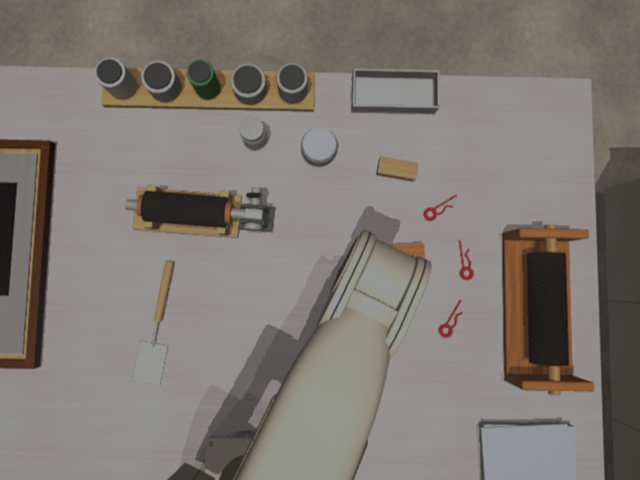

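```bash
python3 - <<'E'
from h import *
crop('pics/t10.png','pics/t10d.png',235,210,40,35,15)
t=load('top')
# expected rim of head face (home) in top image
a=np.radians(-3.3);ex=np.array([np.cos(a),np.sin(a),0]);ey=np.array([-np.sin(a),np.cos(a),0]);O=np.array([.6305,-.007,.07])
for q in(0,.003):
    P=[O-(.075+q)*ex+.02*(np.cos(b)*ey+np.sin(b)*np.array([0,0,1])) for b in np.radians([0,90,180])]
    print(q,((proj(t,P)-[235,210])*15).round(0).tolist())
E
```

```text
0 [[133.0, 293.0], [254.0, 291.0], [404.0, 314.0]]
0.003 [[131.0, 313.0], [253.0, 311.0], [402.0, 334.0]]
```

View pics/t10d.png

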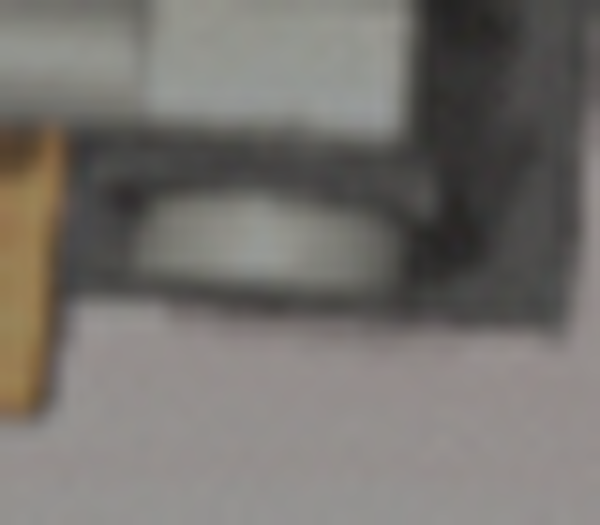

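```bash
python3 -c "
from workcell import bot
print(bot.job_done())"
```

```text
the job is handed in; nothing more can be done
None
```

The roller is locked in its stand: the pin is fully in and the R-clip sits home on it. I handed the job in at about 21.5 s, with the arm clear of everything.

**Pin:** I pushed the pin until it stopped moving and the force rose to about 19 N. In the last top view its head lies against the cheek, where a fully home pin should be.

**Clip:** I took the wire clip from the block, scene picture (200, 217), and lowered its straight leg through the cross-hole. The force then rose to about 6 N and dropped off, which I take as the bent leg snapping in. After releasing it, I pressed the loop down to a firm stop at about 15 N.

**Last checks:**
- **Clip height:** The loop's centre is about 95 mm above the bench, which puts the clip's origin 2–4 mm below the hole centre. The pressing stop read 0.110 m, right at the edge of that range and within the camera and force error.
- **Straight leg:** It shows below the pin.
- **Bent leg:** It is hidden from both cameras, so I judged its snap-in from the force and the loop height only.
- **Rest of the bench:** The cotter is still in the block, and the other things look undisturbed.

**One slip:** My first push met the last joint's end of travel (measured 3.1415 rad against the stated 3.14) and touched the pin head about 15 mm off centre, at about 5 N. I backed off, turned the tool slightly and pushed again on centre.

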